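# Index the assembly turntable by one hole

## Task

Index the assembly turntable on by one hole: with a fingertip press its spring plunger down to free the table, push the table round counter-clockwise as seen from above, and leave it locked in the very next hole, with the plunger sprung fully up again. Nothing is to be picked up: the covers stay seated in their nests on the table and everything else on the bench is left where it stands.

Things in the scene. Friction and masses are not known exactly. Their poses are not given: they have to be found in the camera images.
- fixture: Fixed round grey foot, 280 mm across; origin on the bench at the turning axis, z up. Carries a flat steel index ring (outer radius 136 mm, top 56 mm above the bench) with six holes 60 degrees apart on a 110 mm radius, joined by a narrow circular slot. Its +x axis points at the hole the plunger sits in at the start.
- table_centre (a point): On the turning axis at the top of the aluminium turntable (174 mm disc, top 70 mm above the bench), turning with it; +x points radially at the plunger, +y is its counter-clockwise side. The disc carries a hub (to 85 mm above the bench) and three black nests 10 mm high. An ear (62 mm wide, to 126 mm radius) reaches over the ring and carries plunger and lug.
- plunger_top (a point): Centre of the top face of the plunger's round black push head, 30 mm across, 8 mm thick, on the table's ear 110 mm from the turning axis; its axes are the table's. Sprung up, the top is 94 mm above the bench; pressed fully in, 82 mm.
- plunger (a joint): Press depth, 0 (up) to 0.012 m; spring about 4.5 N at 0, 8 N fully in. Up: its 12 mm collar sits in a 16 mm hole of the ring and locks the table, with 2 mm of play either way. Pressed 8 mm or more: the table turns. Let go between holes, the head stays about 7 mm down, held by the ring; the table can still be pushed, and at the next hole the plunger jumps up by itself and locks.
- lug_face (a point): Middle of the face of the steel drive lug, 15 mm below its top: an upright plate on the ear, on the plunger's counter-clockwise side, 26 mm wide radially, 10 mm thick, top 125 mm above the bench. The face looks clockwise at the plunger, 21 mm from its axis, 6 mm from the head's rim. Pushing it counter-clockwise with 2 to 5 N turns the table. Axes are the table's.
- turntable (a joint): Angle of the turntable, rad; about 0 at the start (locked, up to 0.01 of play), positive counter-clockwise seen from above. The next hole counter-clockwise is at 1.047. Stiff bearing: it stays where it is left.
- nest_left (a point): Middle of the nest on the table's +y side, on the plane of the table top; 55 mm from the axis. The nest's floor is 3 mm higher.
- nest_back (a point): Middle of the nest on the table's -x side, across from the plunger, on the plane of the table top; 55 mm from the axis. The nest's floor is 3 mm higher.
- cover_left: Loose white plastic cover, 36 x 46 x 24 mm, 50 g, sitting in nest_left with 2 mm of play; origin at the centre of its underside, z up. It rides round with the table.
- cover_back: The same cover, in nest_back.
- screwdriver: Loose screwdriver lying on the bench to the robot's right of the turntable; black handle.
- carton: Loose flat white carton, 160 x 200 x 45 mm, on the bench to the left; origin at the centre of its underside.
- tape_roll: Loose roll of tape, 90 mm across, 40 mm high, on the bench at the near right; origin at the centre of its underside.
- screw_cup: Loose steel cup, 70 mm across, 50 mm high, on the bench at the near left; origin at the centre of its underside.
Not all that is in view belongs to the job. Leave any orange or yellow look-alike of the cover_back alone.

How it is judged:
By the outcome, as a careful person would: the job done as asked, in the order asked, and still so for the second after the job is handed in, with the robot touching nothing.
It also fails if it takes over 38 s, if anything falls off the work surface, if the arm or the gripper's body presses on something with over 40 N, if the wrist force passes 120 N, or if a joint passes its speed limit or range.

## Robot

A 6-joint arm with a two-finger parallel gripper is mounted at the origin on the work surface. World frame = base frame: x ahead of the robot, y to its left, z up, the work surface at z = 0. Lengths are in m, angles in degrees, forces in N, time in s.
With the tool pointing down it reaches from about 0.4 to 0.825 m from the base axis. Payload 7 kg.
Tool frame: the origin (TCP) lies at the very end of the fingers, on their centre line; the grasp point (between the pads) lies 19 mm behind it; z points along the fingers, y is the line along which they close (so a half turn about z gives the same grasp; the last joint's range is limited). The gripper opens to 88 mm and grips with 3 to 60 N. Pads are 19 mm wide; open, the fingers measure 130 mm over their backs; the gripper's body (78 mm by 193 mm) begins 47 mm behind the grasp point.
Start: joints at [-47.149, 20.546, 0.682, 0, -70.136, -16.507], TCP at [0.3, -0.605, 0.202] pointing down, gripper open.
Joint ranges: [-176.03, 176.03], [-82.01, 121.73], [-58.28, 71.71], [-173.87, 95.51], [-174.79, -0.11], [-173.66, 173.66]. Speed limits (degrees/s): [136.94, 136.94, 172.46, 180, 180, 180].

## Interface

Orientations are given as [roll, pitch, yaw] about the fixed x, y, z axes, in that order (R = Rz(yaw) Ry(pitch) Rx(roll)).
In Python, from plant import get_state, capture, close_job, regions_of gives the robot as it stands.
- The arm moves only by the tool jog_arm, never from a script. Its argument "moves" is a list of rows, each a list of 3 entries, a list of its own where there are three numbers: the shift along the tool's x, y, z in cm, then the turn about the tool's z in degrees, then the finger opening in cm, from 0 to 8.76. A call has 1 to 12 rows; each row shifts and turns the commanded pose from where the row before left it, along the tool's axes as they then stand; what a row does not reach is not made up. A row lasts 1/8 s, in which the tool goes at most 62.5 mm and 10.7 degrees, less where a joint would pass 70% of its speed; a pose out of reach is approached as far as the arm can. A call is refused whole if a number of a shift passes 6.25 or a number of a turn 10.7, either way. A call with a gripper value outside its range is refused whole. The fingers move at their own pace and stop on an object; "newtons" is the grip in N (left out, the last holds). Time passes only in rows, so rows that do not move let the fingers close. It gives the time, the measured TCP pose, the force, the opening and the grip force at its end, in the units of the state.
- get_state(): the state, without advancing time (a new reading comes with each control period).
- capture(name): name is "scene" or "top" or "wrist"; returns a dict with "pixels" (480x640x3 uint8, blue, green, red), "mtx" (3x3 intrinsics, pixels), "world_from_camera" (4x4, takes a point from camera to world coordinates); the wrist camera has in their place "hand_eye" (4x4, takes a point from camera to tool coordinates, whose origin is the TCP and whose axes are the flange's). Camera axes: x right, y down, z forward; pixel columns grow to the right and rows downward; lengths in m; the calibration is good to about 2 mm. A picture is of the moment at which its call begins: read the wrist's pose just before it. There is no depth.
- close_job(): hands the job in; it is judged then, once.
Trained networks look in a picture, given as the dict that the camera call returned (one of the last four; its "shot" number tells which), for a name from the list of things; names that differ only in an ending like _2 or _b are one class to them, and where a whole thing is asked for, a point or a joint stands for the part that bears it (a point fixed in the world has none). Each returns a list of dicts, best first, with "confidence" (0 to 1); they miss things now and then, are a little off and sometimes report something else, mostly with a low value. They report only what shows in the picture. A call takes as long as a camera call. They do not tell look-alikes from the thing itself.
- regions_of(picture, thing): "pixels" (480x640 bool, what is visible of it) and "pixel" ([column, row] in pixels, amid what is visible of it).
The state is a dict: "time_s": time; "joints": joint angles; "qd": joint speeds; "joint_torque": joint torques, N m; "tcp_pos": TCP position; "eef_rot": TCP orientation; "contact_force": force on the tool from outside, world axes, zero at the start; "moment": the same for the moment, N m; "gripper_width": finger opening in m; "gripper_force": force on a finger pad.
Only numpy, scipy, OpenCV 4.12 (cv2) and the standard library are available. Lean on these libraries where they do the work, as an engineer would, in place of code of your own. Each camera call takes 0.05 s, during which the arm holds its last target. There are 200 camera calls.

## Working session

There is one attempt and no reset: what is moved stays moved. The work goes in short steps, Python scripts to look and compute and a tool call to move; the robot and the scene stay as the last step left them, time stands still between calls to the robot, and variables do not carry over. Pictures are saved under pics/ and viewed, at most 10 in all, crops included, and the job is handed in when it is done.

Besides the shell and the picture viewer there is one more tool, called after "Request:" in YAML: its name, and indented under it one key for each argument. jog_arm: Moves the arm, as the interface text tells. Its arguments: {"type":"object","properties":{"moves":{"type":"array"},"newtons":{"type":"number"}},"required":["moves"]}

```bash
mkdir -p pics; python3 - <<'E'
from plant import *
import cv2,numpy as np
s=get_state();print({k:np.round(v,3).tolist() for k,v in s.items()})
for n in ("top","scene"):
    p=capture(n);cv2.imwrite(f"pics/{n}1.png",p["pixels"])
    print(n,p["mtx"].tolist(),np.round(p["world_from_camera"],4).tolist())
    for t in ("plunger_top","lug_face","fixture","table_centre","cover_back"):
        for r in regions_of(p,t)[:3]: print(t,r["confidence"],r["pixel"],r["pixels"].sum())
E
```

```text
{'time_s': 0.0, 'joints': [-47.151, 20.592, 0.631, -0.019, -70.135, -16.505], 'qd': [-0.069, -0.012, 0.047, 0.056, -0.102, 0.081], 'joint_torque': [-0.002, -58.272, 29.306, 6.997, 0.007, -0.0], 'tcp_pos': [0.299, -0.604, 0.201], 'eef_rot': [179.903, -0.01, -153.663], 'contact_force': [0.145, -0.386, 0.068], 'moment': [0.021, 0.008, 0.009], 'gripper_force': 0.0, 'gripper_width': 0.087}
top [[516.5223498256718, 0.0, 321.205463983104], [0.0, 516.5223498256718, 242.02422945765022], [0.0, 0.0, 1.0]] [[-0.0268, -0.9986, 0.0457, 0.5334], [-0.9996, 0.0271, 0.0056, 0.001], [-0.0069, -0.0455, -0.9989, 1.3251], [0.0, 0.0, 0.0, 1.0]]
plunger_top 0.68 [308.2, 264.0] 3778
plunger_top 0.47 [338.8, 290.4] 123
lug_face 0.59 [311.4, 262.5] 3774
fixture 0.76 [311.1, 256.4] 8895
table_centre 0.94 [310.2, 260.9] 3964
table_centre 0.7 [338.5, 291.5] 133
cover_back 0.67 [277.2, 155.8] 262
cover_back 0.61 [336.9, 153.9] 257
cover_back 0.56 [295.3, 235.3] 285
scene [[529.9123940161954, 0.0, 322.4772408365394], [0.0, 529.9123940161954, 234.46121780827534], [0.0, 0.0, 1.0]] [[-0.1227, 0.7952, -0.5938, 1.241], [0.9924, 0.1035, -0.0666, 0.1057], [0.0085, -0.5975, -0.8018, 0.9641], [0.0, 0.0, 0.0, 1.0]]
plunger_top 0.63 [300.7, 188.4] 100
lug_face 0.68 [324.6, 226.4] 4309
fixture 0.75 [327.2, 249.1] 11601
table_centre 0.84 [323.9, 223.3] 4163
cover_back 0.92 [341.1, 246.2] 423
cover_back 0.88 [269.5, 351.7] 456
cover_back 0.67 [353.3, 360.7] 484
```

```bash
python3 - <<'E'
import cv2
a=cv2.imread("pics/top1.png")[170:350,210:430];cv2.imwrite("pics/topc.png",cv2.resize(a,None,fx=3,fy=3,interpolation=cv2.INTER_CUBIC))
E
```

```text
(no output)
```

View pics/scene1.png

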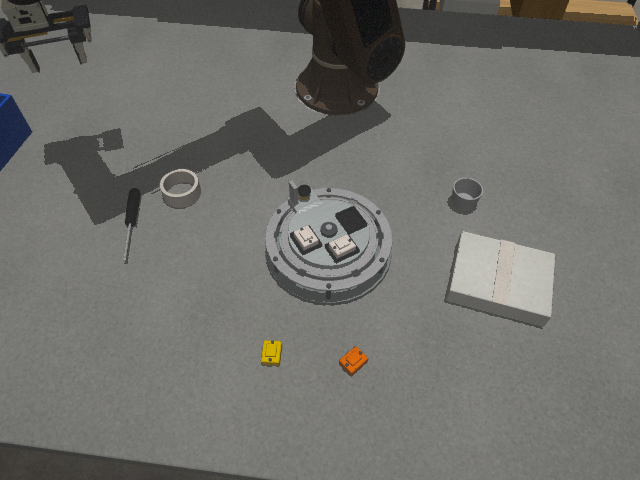

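View pics/topc.png

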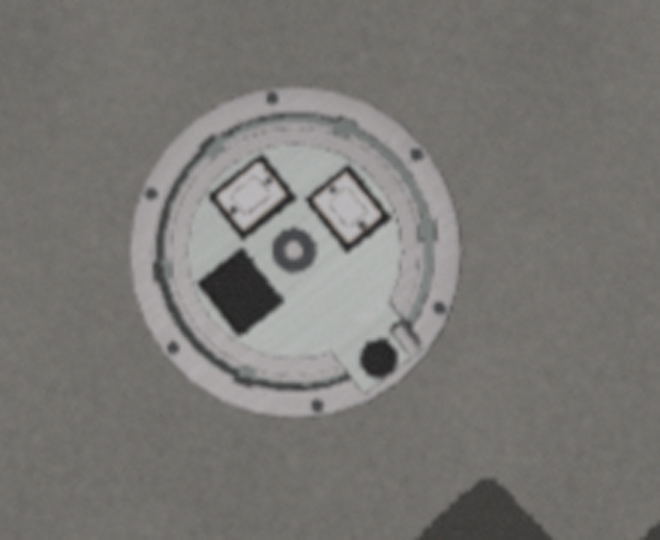

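```bash
cat > h.py <<'E'
from plant import *
import cv2,numpy as np
def world(p,uv,z,T=None):
    T=p["world_from_camera"] if T is None else T
    d=np.linalg.inv(p["mtx"])@[uv[0],uv[1],1]; d=T[:3,:3]@d
    return T[:3,3]+d*(z-T[2,3])/d[2]
E
python3 - <<'E'
from h import *
p=capture("top");q=capture("scene")
hub=world(p,(307.7,253.3),.085);pl=world(p,(336.3,289.3),.094);lug=world(p,(344.3,282.7),.125)
d=pl-hub;print(hub,pl,lug,np.hypot(*d[:2]),np.degrees(np.arctan2(d[1],d[0])),(lug-pl))
# scene check: hub (329,229), plunger head (305,190)
hs=world(q,(329,229),.085);ps=world(q,(304.5,190),.094);print(hs,ps,np.hypot(*(ps-hs)[:2]))
E
```

```text
[0.56387254 0.04109703 0.085     ] [ 0.47632107 -0.02493191  0.094     ] [ 0.49250323 -0.04323425  0.125     ] 0.10965893124059518 -142.9773972001934 [ 0.01618216 -0.01830234  0.031     ]
[0.57407294 0.04449388 0.085     ] [ 0.48149471 -0.02029596  0.094     ] 0.11299758356531237
```

Request:
jog_arm:
  moves:
    - [[-3.5,3.6,0],0,0]
    - [[-3.5,3.6,0],0,0]
    - [[-3.5,3.6,0],0,0]
    - [[-3.5,3.6,0],0,0]
    - [[-3.5,3.6,0],0,0]
    - [[-3.5,3.6,0],0,0]
    - [[-3.5,3.6,0],0,0]
    - [[-3.5,3.6,0],0,0]
    - [[-3.5,3.6,0],0,0]
    - [[-3.5,3.6,0],0,0]
    - [[-3.5,3.6,0],0,0]
    - [[0,0,0],-5,0]
  newtons: 20

```text
time_s: 2.2
tcp_pos: [0.4698, -0.0764, 0.2025]
eef_rot: [-180.0, 0.1, -148.3]
contact_force: [-0.1, 0.2, 0.8]
gripper_width: 0.0004
gripper_force: 0.0
```

Request:
jog_arm:
  moves:
    - [[0,0,0],-10,0]
    - [[0,0,0],-10,0]
    - [[0,0,0],-10,0]
    - [[0,0,0],-10,0]
    - [[0,0,0],-10,0]
    - [[0,0,0],-10,0]
    - [[0,0,0],-10,0]
    - [[0,0,0],-10,0]
    - [[0,0,0],-10,0]
    - [[0,0,0],-6,0]
    - [[0,0,0],0,0]

```text
time_s: 3.58
tcp_pos: [0.4688, -0.0791, 0.2024]
eef_rot: [-180.0, -0.0, -52.7]
contact_force: [-0.2, -0.0, -0.0]
gripper_width: 0.0004
gripper_force: 0.0
```

```bash
python3 - <<'E'
from h import *
s=get_state();p=capture("wrist");cv2.imwrite("pics/w1.png",p["pixels"])
print(s["tcp_pos"],s["eef_rot"],s["joints"],s["contact_force"],s["gripper_width"],s["time_s"]);print(np.round(p["hand_eye"],4).tolist(),p["mtx"].tolist())
for t in ("plunger_top","lug_face"):
    for r in regions_of(p,t)[:3]: print(t,r["confidence"],r["pixel"],r["pixels"].sum())
E
```

```text
[ 0.46881606 -0.07914554  0.20241529] [-1.79979870e+02 -6.58646436e-03 -5.27000826e+01] [ 1.42073465e+01  1.38362262e+00 -2.35531680e+01 -2.02562495e-03
 -6.50421094e+01  2.30934264e+01] [-0.22520744 -0.03333314 -0.00655726] 0.00044589143101053164 3.575
[[0.0002, -0.9526, -0.3041, 0.0833], [1.0, 0.0011, -0.0028, 0.0004], [0.003, -0.3041, 0.9526, -0.1828], [0.0, 0.0, 0.0, 1.0]] [[426.2837129541641, 0.0, 313.50370142853455], [0.0, 426.2837129541641, 240.90712395388704], [0.0, 0.0, 1.0]]
plunger_top 0.76 [258.5, 276.1] 1084
lug_face 0.91 [140.0, 253.7] 30973
lug_face 0.31 [143.9, 211.6] 59531
```

View pics/w1.png

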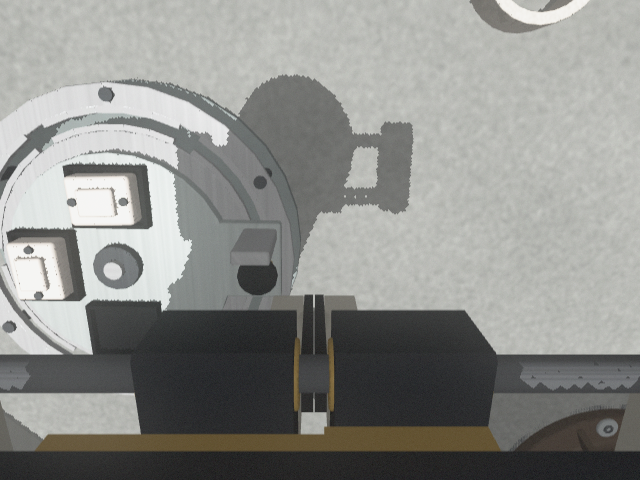

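```bash
cat >> h.py <<'E'
from scipy.spatial.transform import Rotation as R
def wristT(s,p):
    T=np.eye(4);T[:3,:3]=R.from_euler("xyz",s["eef_rot"],degrees=True).as_matrix();T[:3,3]=s["tcp_pos"]
    return T@p["hand_eye"]
E
python3 - <<'E'
from h import *
s=get_state();p=capture("wrist");T=wristT(s,p)
hub=world(p,(118,267),.085,T)
pl=world(p,(258,276),.094,T)
print(hub,pl,np.hypot(*(pl-hub)[:2]),np.degrees(np.arctan2(*(pl-hub)[1::-1])))
for uv in((234,250),(271,250),(237,264),(268,264)): print(uv,world(p,uv,.125,T))
t=R.from_euler("xyz",s["eef_rot"],degrees=True).as_matrix()
print("plunger in tool cm",100*t.T@(pl-s["tcp_pos"]),"hub",100*t.T@(hub-s["tcp_pos"]))
E
```

```text
[0.566569   0.03696622 0.085     ] [ 0.4794509  -0.02486302  0.094     ] 0.10682892069801968 -144.63601185917994
(234, 250) [ 0.50634801 -0.04318603  0.125     ]
(271, 250) [ 0.48733925 -0.05766206  0.125     ]
(237, 264) [ 0.49938541 -0.0363543   0.125     ]
(268, 264) [ 0.48329056 -0.04861428  0.125     ]
plunger in tool cm [-3.68168136 -4.1302789  10.83566454] hub [ -3.33610586 -14.80740111  11.73778528]
```

Request:
jog_arm:
  moves:
    - [[-1.55,-2.0,0],1,0]
    - [[-1.5,-2.0,0],0,0]
    - [[0,0,2.5],0,0]
    - [[0,0,2.5],0,0]
    - [[0,0,2.2],0,0]
    - [[0,0,0],0,0]

```text
time_s: 4.53
tcp_pos: [0.4814, -0.0311, 0.129]
eef_rot: [179.8, 0.1, -53.7]
contact_force: [-0.6, -0.5, 0.9]
gripper_width: 0.0005
gripper_force: 0.0
```

```bash
python3 - <<'E'
from h import *
s=get_state();p=capture("scene");cv2.imwrite("pics/s2.png",cv2.resize(p["pixels"][130:310,220:440],None,fx=3,fy=3,interpolation=cv2.INTER_CUBIC))
p=capture("wrist");cv2.imwrite("pics/w2.png",p["pixels"])
print(s["tcp_pos"],s["eef_rot"],s["contact_force"],s["time_s"])
E
```

```text
[ 0.48135346 -0.03107097  0.12898384] [ 1.79819173e+02  6.61522705e-02 -5.37152788e+01] [-0.64725552 -0.4752496   0.90399709] 4.525
```

View pics/w2.png

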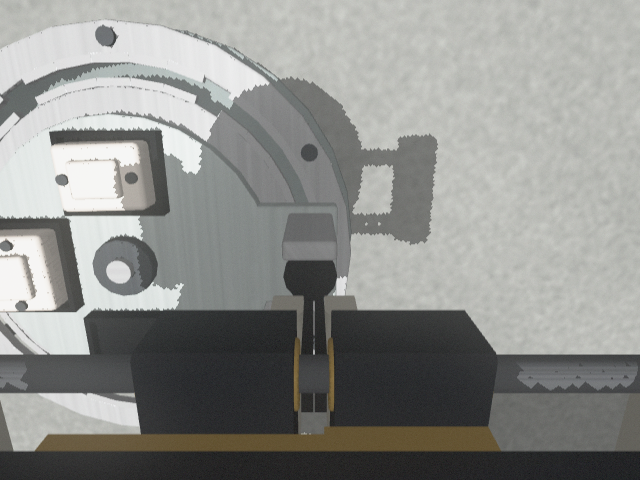

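View pics/s2.png

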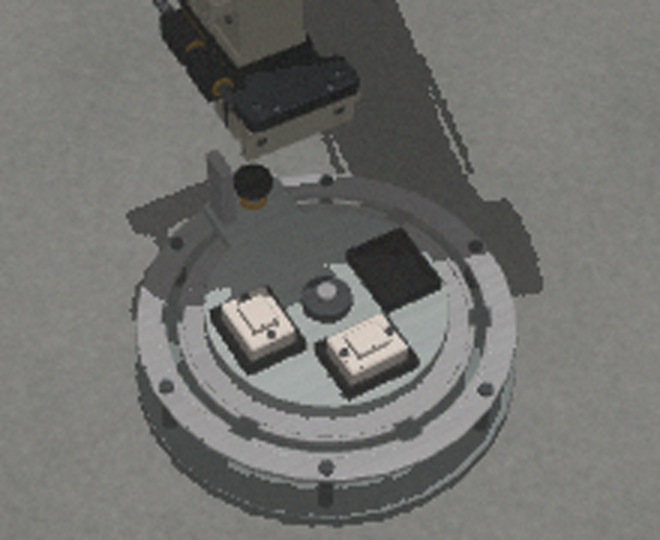

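```bash
python3 - <<'E'
from h import *
s=get_state();p=capture("scene")
Rm=R.from_euler("xyz",s["eef_rot"],degrees=True).as_matrix();Ti=np.linalg.inv(p["world_from_camera"])
im=cv2.resize(p["pixels"][100:220,240:400],None,fx=5,fy=5,interpolation=cv2.INTER_CUBIC)
for x,y,z,c in [(0,0,0,(0,0,255)),(.0095,-.021,0,(0,255,0)),(-.0095,-.021,0,(255,255,0)),(.0095,-.021,-.019,(0,255,0)),(-.0095,-.021,-.019,(255,255,0)),(.0095,-.021,-.066,(255,0,255)),(.039,-.0965,-.066,(0,255,255)),(-.039,-.0965,-.066,(0,255,255))]:
    w=Rm@[x,y,z]+s["tcp_pos"];c3=p["mtx"]@(Ti[:3,:3]@w+Ti[:3,3]);u=c3[:2]/c3[2]
    cv2.circle(im,tuple(int(v) for v in (u-[240,100])*5),5,c,-1)
cv2.imwrite("pics/s3.png",im)
E
```

```text
(no output)
```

View pics/s3.png

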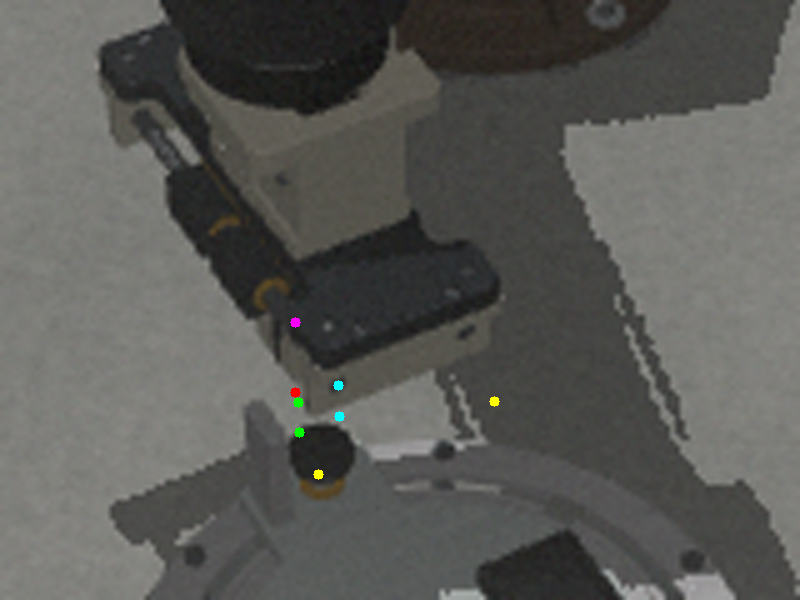

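Request:
jog_arm:
  moves:
    - [[0,0,1.6],0,0]
    - [[0,0,1.5],0,0]
    - [[0,0,0],0,0]

```text
time_s: 5.05
tcp_pos: [0.4819, -0.031, 0.0986]
eef_rot: [179.9, 0.0, -53.7]
contact_force: [-0.4, 0.5, 0.2]
gripper_width: 0.0005
gripper_force: 0.0
```

Request:
jog_arm:
  moves:
    - [[0,0,0.4],0,0]
    - [[0,0,0.3],0,0]
    - [[0,0,0],0,0]

```text
time_s: 5.42
tcp_pos: [0.4825, -0.0308, 0.0923]
eef_rot: [180.0, 0.0, -53.7]
contact_force: [-0.0, -0.3, -0.2]
gripper_width: 0.0007
gripper_force: 0.0
```

Request:
jog_arm:
  moves:
    - [[0,0,0.2],0,0]
    - [[0,0,0],0,0]

```text
time_s: 5.68
tcp_pos: [0.4825, -0.0308, 0.0902]
eef_rot: [180.0, 0.0, -53.7]
contact_force: [-0.3, -0.3, -0.1]
gripper_width: 0.0007
gripper_force: 0.0
```

Request:
jog_arm:
  moves:
    - [[0,0,0.2],0,0]
    - [[0,0,0],0,0]

```text
time_s: 5.92
tcp_pos: [0.4824, -0.0308, 0.0881]
eef_rot: [180.0, 0.0, -53.7]
contact_force: [-0.2, -0.0, 0.4]
gripper_width: 0.0003
gripper_force: 0.0
```

```bash
python3 - <<'E'
from h import *
p=capture("scene");a=p["pixels"][140:220,260:366]
q=capture("wrist")
b=q["pixels"][180:320,220:406]
f=lambda i:cv2.resize(cv2.convertScaleAbs(i,alpha=1.6,beta=20),(400,300),interpolation=cv2.INTER_CUBIC)
t=capture("top");c=t["pixels"][260:320,300:380]
cv2.imwrite("pics/m4.png",np.vstack([np.hstack([f(a),f(b)]),np.hstack([f(c),f(c)*0])]))
E
```

```text
(no output)
```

View pics/m4.png

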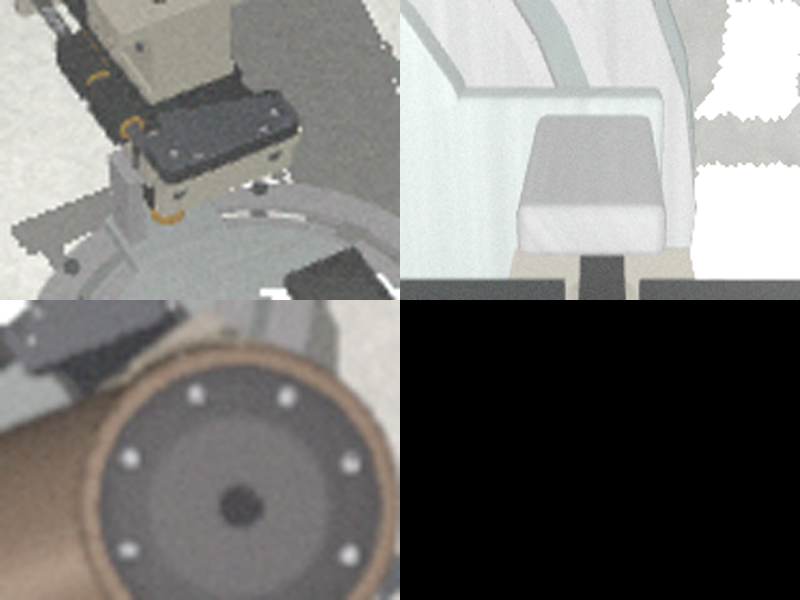

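Request:
jog_arm:
  moves:
    - [[0,0,0.2],0,0]
    - [[0,0,0],0,0]

```text
time_s: 6.32
tcp_pos: [0.4824, -0.0308, 0.0861]
eef_rot: [180.0, 0.0, -53.7]
contact_force: [-1.1, -0.2, -1.2]
gripper_width: 0.0004
gripper_force: 0.0
```

```bash
python3 - <<'E'
from h import *
F=[]
for i in range(4):
    p=capture("scene");s=get_state();F.append(np.r_[s["contact_force"],s["moment"]])
print(np.round(F,2),s["tcp_pos"],np.round(s["joints"],2))
for r in regions_of(p,"plunger_top")[:3]: print(r["confidence"],r["pixel"],r["pixels"].sum())
E
```

```text
[[-0.03  0.11  0.42  0.03  0.15  0.02]
 [ 0.52  0.37  0.64  0.05  0.07  0.01]
 [-0.62  1.07  0.29 -0.04  0.1  -0.02]
 [-0.24  0.94 -0.92  0.02  0.14  0.02]] [ 0.48255638 -0.03076537  0.08628968] [ 19.72   9.   -32.03   0.   -48.96  16.62]
0.25 [323.3, 226.5] 4105
```

```bash
python3 - <<'E'
from h import *
s=get_state();p=capture("scene")
Rm=R.from_euler("xyz",s["eef_rot"],degrees=True).as_matrix();Ti=np.linalg.inv(p["world_from_camera"])
im=cv2.resize(cv2.convertScaleAbs(p["pixels"][160:214,276:340],alpha=2.2,beta=20),(768,648),interpolation=cv2.INTER_CUBIC)[:600]
def pr(w):
    c3=p["mtx"]@(Ti[:3,:3]@w+Ti[:3,3]);return c3[:2]/c3[2]
for n,v in dict(tcp=(0,0,0),cwcor=(-.0095,-.006,0),ccwcor=(.0095,-.006,0)).items():
    u=pr(Rm@v+s["tcp_pos"]);print(n,u);cv2.circle(im,tuple(int(k) for k in (u-[276,160])*12),4,(0,0,255),-1)
pl=s["tcp_pos"]+Rm@[-.0063,-.0015,0]
for z in (.094,.082): 
    for dx in (-.015,.015):
        w=pl+Rm@[dx,0,0];w[2]=z;u=pr(w);print(z,u);cv2.circle(im,tuple(int(k) for k in (u-[276,160])*12),4,(0,255,0),-1)
cv2.imwrite("pics/m5.png",im)
E
```

```text
tcp [299.77297897 192.22632838]
cwcor [304.87975854 192.45599683]
ccwcor [297.20728437 195.62441746]
0.094 [308.59115692 186.82039547]
0.094 [296.46760831 191.79533093]
0.082 [308.6589629  190.45211711]
0.082 [296.63620136 195.41384254]
```

View pics/m5.png

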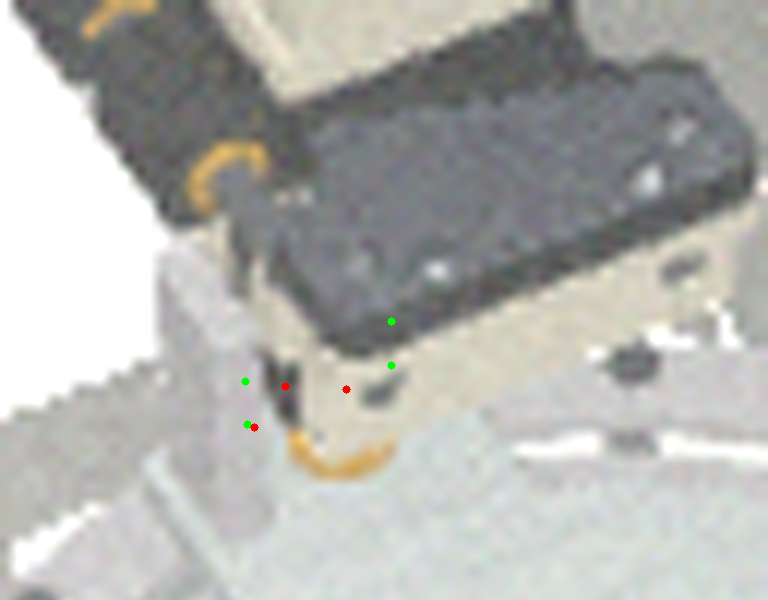

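Request:
jog_arm:
  moves:
    - [[0,0,0.2],0,0]
    - [[0,0,0.2],0,0]
    - [[0,0,0],0,0]

```text
time_s: 7.0
tcp_pos: [0.4823, -0.0308, 0.082]
eef_rot: [180.0, 0.0, -53.7]
contact_force: [-0.0, 0.2, 0.0]
gripper_width: 0.0006
gripper_force: 0.0
```

```bash
python3 - <<'E'
from h import *
p=capture("wrist");s=get_state();print(s["contact_force"],s["tcp_pos"])
g=cv2.cvtColor(p["pixels"],cv2.COLOR_BGR2GRAY)
for v in range(284,320,2): print(v,g[v,262:366:4])
E
```

```text
[0.41261107 0.4139377  0.3396264 ] [ 0.48240983 -0.03080573  0.08212997]
284 [130 130 132 120 127 127 126 126 128 123 128 126 125 126 128 128 129 130
 129 130 119 127 128 129 135 185]
286 [133 129 130 116 132 128 128 125 128 129 127 128 129 128 131 131 131 131
 130 130 124 126 130 130 162 182]
288 [131 131 133 118 134 129 129 130 127 127 125 129 129 129 130 132 131 132
 134 132 119 127 131 129 183 177]
290 [132 129 132 116 131 131 128 130 127 129 127 125 129 130 131 131 134 132
 131 134 120 125 130 126 181 174]
292 [130 127 133 116 125 133 129 131 126 128 131 127 132 129 131 129 129 133
 130 132 123 128 130 130 178 177]
294 [129 127 132 115 125 133 131 130 127 128 129 128 130 129 128 130 131 132
 130 133 126 126 131 128 180 181]
296 [129 128 132 119 122 130 135 130 129 126 128 129 128 129 128 127 131 132
 131 131 119 112 116 123 185 183]
298 [130 129 131 121 126 126 129 129 130 127 127 126 127 131 129 129 130 131
 130 130 119 115 116 117 186 186]
300 [129 128 131 120 124 123 128 130 125 126 123 128 126 128 131 129 129 128
 133 129 122 116 115 117 185 180]
302 [128 126 132 121 127 126
[... 270 characters left out ...]

 115 115 114 114 115 115 183 184]
308 [128 129 124 113 113 115 114 114 114 114 116  44  44  48  46  51 112 115
 115 117 113 114 116 117 184 183]
310 [ 78  80  77  73  72  73  68  70  72 114 112  46  46  45  45  47 112 114
  73  75  75  75  74  75 108 106]
312 [ 48  48  44  47  50  45  45  49  49 112 105  44  44  45  48  45 107 114
  47  49  51  54  51  52  52  56]
314 [ 51  47  45  53  46  48  46  42  46 112 102  43  42  44  49  47 104 115
  46  49  51  52  51  55  53  56]
316 [ 46  50  42  49  47  43  48  44  50 108 102  45  43  47  51  39 104 111
  47  48  50  55  47  48  50  53]
318 [ 45  47  47  47  41  47  42  48  47 107 103  43  42  44  47  42 107 110
  49  50  46  48  54  52  48  51]
```

Request:
jog_arm:
  moves:
    - [[0,0,0.2],0,0]
    - [[0,0,0.2],0,0]
    - [[0,0,0],0,0]

```text
time_s: 7.42
tcp_pos: [0.4824, -0.0308, 0.0781]
eef_rot: [180.0, 0.0, -53.7]
contact_force: [0.2, 1.2, -0.1]
gripper_width: 0.0002
gripper_force: 0.0
```

Request:
jog_arm:
  moves:
    - [[0,0,0.2],0,0]
    - [[0,0,0],0,0]

```text
time_s: 7.68
tcp_pos: [0.4824, -0.0308, 0.0761]
eef_rot: [180.0, 0.0, -53.7]
contact_force: [-0.5, 0.0, 0.8]
gripper_width: 0.0006
gripper_force: 0.0
```

Request:
jog_arm:
  moves:
    - [[0,0,0.2],0,0]
    - [[0,0,0],0,0]

```text
time_s: 7.92
tcp_pos: [0.4824, -0.0308, 0.0741]
eef_rot: [180.0, 0.0, -53.7]
contact_force: [-1.0, 0.4, -1.0]
gripper_width: 0.0004
gripper_force: 0.0
```

Request:
jog_arm:
  moves:
    - [[0,0,0.2],0,0]
    - [[0,0,0],0,0]

```text
time_s: 8.18
tcp_pos: [0.4824, -0.0308, 0.0721]
eef_rot: [180.0, 0.0, -53.7]
contact_force: [-0.2, -0.4, -0.2]
gripper_width: 0.0003
gripper_force: 0.0
```

Request:
jog_arm:
  moves:
    - [[0,0,0.2],0,0]
    - [[0,0,0],0,0]

```text
time_s: 8.43
tcp_pos: [0.4825, -0.0308, 0.0702]
eef_rot: [180.0, 0.0, -53.7]
contact_force: [0.2, 0.2, -0.3]
gripper_width: 0.0004
gripper_force: 0.0
```

```bash
python3 - <<'E'
from h import *
p=capture("scene");w=capture("wrist");s=get_state();print(s["contact_force"],s["tcp_pos"])
f=lambda i:cv2.resize(cv2.convertScaleAbs(i,alpha=1.8,beta=20),(400,500),interpolation=cv2.INTER_CUBIC)
cv2.imwrite("pics/m6.png",np.hstack([f(p["pixels"][150:220,275:331]),f(w["pixels"][160:360,233:393])]))
E
```

```text
[ 0.39987008 -0.38277769  0.01349194] [ 0.48246353 -0.03078046  0.07023025]
```

View pics/m6.png

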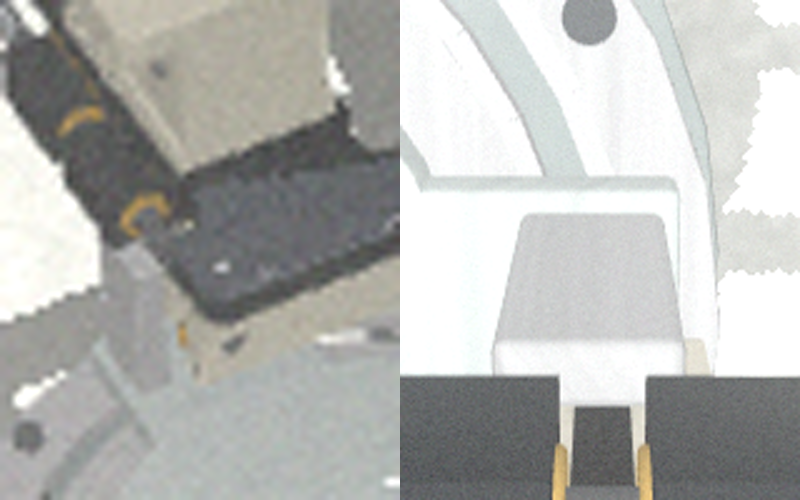

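Request:
jog_arm:
  moves:
    - [[0,0,0.2],0,0]
    - [[0,0,0],0,0]

```text
time_s: 8.78
tcp_pos: [0.4826, -0.0308, 0.0684]
eef_rot: [-180.0, -0.0, -53.6]
contact_force: [-1.4, -0.1, 4.5]
gripper_width: 0.0004
gripper_force: 2.2
```

Request:
jog_arm:
  moves:
    - [[0,0,0.2],0,0]
    - [[0,0,0],0,0]

```text
time_s: 9.02
tcp_pos: [0.4827, -0.0308, 0.0663]
eef_rot: [-180.0, -0.0, -53.7]
contact_force: [-0.7, -0.1, 4.6]
gripper_width: 0.0006
gripper_force: 2.5
```

Request:
jog_arm:
  moves:
    - [[0,0,0.2],0,0]
    - [[0,0,0],0,0]

```text
time_s: 9.28
tcp_pos: [0.4827, -0.0308, 0.0644]
eef_rot: [-180.0, -0.0, -53.7]
contact_force: [-0.8, -0.1, 5.7]
gripper_width: 0.0005
gripper_force: 2.8
```

Request:
jog_arm:
  moves:
    - [[0,0,0.25],0,0]
    - [[0,0,0.25],0,0]
    - [[0,0,0],0,0]

```text
time_s: 9.65
tcp_pos: [0.4827, -0.0308, 0.0594]
eef_rot: [-180.0, -0.0, -53.6]
contact_force: [-2.0, -0.5, 6.8]
gripper_width: 0.0002
gripper_force: 3.5
```

Request:
jog_arm:
  moves:
    - [[0.2,0,0],0,0]
    - [[0.2,0,0],0,0]
    - [[0.1,0,0],0,0]
    - [[0,0,0],0,0]

```text
time_s: 10.15
tcp_pos: [0.4861, -0.0347, 0.0597]
eef_rot: [-179.9, -0.0, -53.6]
contact_force: [-0.9, 0.1, 7.3]
gripper_width: 0.0003
gripper_force: 3.5
```

Request:
jog_arm:
  moves:
    - [[0.57,-0.07,0],-3,0]
    - [[0.57,-0.07,0],-3,0]
    - [[0,0,0],0,0]

```text
time_s: 10.52
tcp_pos: [0.4948, -0.043, 0.0599]
eef_rot: [-179.9, -0.1, -47.6]
contact_force: [-0.1, -1.1, 6.1]
gripper_width: 0.0005
gripper_force: 3.5
```

Request:
jog_arm:
  moves:
    - [[0.57,-0.07,0],-3,0]
    - [[0.57,-0.07,0],-3,0]
    - [[0.57,-0.07,0],-3,0]

```text
time_s: 10.9
tcp_pos: [0.5085, -0.0531, 0.0599]
eef_rot: [-179.9, -0.1, -38.5]
contact_force: [0.6, 1.9, 6.3]
gripper_width: 0.0005
gripper_force: 3.5
```

```bash
python3 - <<'E'
from h import *
w=capture("wrist");s=get_state();print(s["contact_force"],s["tcp_pos"],s["eef_rot"])
t=capture("top")
f=lambda i:cv2.resize(cv2.convertScaleAbs(i,alpha=1.3,beta=0),(400,300),interpolation=cv2.INTER_CUBIC)
cv2.imwrite("pics/m7.png",np.hstack([f(t["pixels"][180:330,220:420]),f(w["pixels"])]))
E
```

```text
[ 0.29111358 -0.22645943  6.63351591] [ 0.50916254 -0.05345613  0.05999368] [-1.79901650e+02 -1.08155387e-01 -3.83691446e+01]
```

View pics/m7.png

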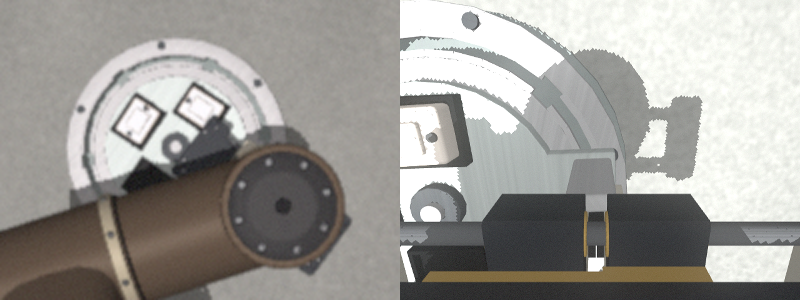

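Request:
jog_arm:
  moves:
    - [[0,0,-0.7],0,0]
    - [[0,0,-0.7],0,0]
    - [[0,0,0],0,0]

```text
time_s: 11.38
tcp_pos: [0.5071, -0.0534, 0.0736]
eef_rot: [-180.0, -0.0, -38.7]
contact_force: [0.4, -0.5, 1.4]
gripper_width: 0.0007
gripper_force: 0.0
```

Request:
jog_arm:
  moves:
    - [[0.57,-0.08,0],-3,0]
    - [[0.57,-0.08,0],-3,0]
    - [[0.57,-0.08,0],-3,0]
    - [[0.57,-0.08,0],-3,0]

```text
time_s: 11.88
tcp_pos: [0.5261, -0.0637, 0.0727]
eef_rot: [179.9, 0.2, -26.6]
contact_force: [-4.6, 1.7, 3.5]
gripper_width: 0.0003
gripper_force: 2.4
```

Request:
jog_arm:
  moves:
    - [[0.57,-0.08,0],-3,0]
    - [[0.57,-0.08,0],-3,0]
    - [[0.57,-0.08,0],-3,0]
    - [[0.57,-0.08,0],-3,0]

```text
time_s: 12.38
tcp_pos: [0.548, -0.0696, 0.0724]
eef_rot: [179.9, 0.2, -14.6]
contact_force: [-3.5, -1.5, 2.1]
gripper_width: 0.0009
gripper_force: 1.9
```

```bash
cat > c.py <<'E'
from h import *
t=capture("top");s=get_state();print(s["time_s"],s["contact_force"],s["tcp_pos"],s["eef_rot"])
hub=np.array([.5655,.039]);d=s["tcp_pos"][:2]-hub;print("r",np.hypot(*d),"tcp angle",np.degrees(np.arctan2(d[1],d[0])))
for r in regions_of(t,"cover_back")[:5]:
    w=world(t,r["pixel"],.097)[:2]-hub; print("cover",r["confidence"],np.hypot(*w),np.degrees(np.arctan2(w[1],w[0])))
E
python3 c.py
```

```text
12.425 [-1.35703917 -1.19793713  1.25033223] [ 0.54889525 -0.06965844  0.07239038] [ 1.79925125e+02  1.77120799e-01 -1.44429280e+01]
r 0.10991985686472766 tcp angle -98.68849630015889
cover 0.64 0.05682434201498776 67.65798462255702
cover 0.57 0.24620106550027057 -17.53779289021714
cover 0.48 0.24251007863051233 17.228591436499617
cover 0.46 0.050825744184967867 17.397326624669738
```

Request:
jog_arm:
  moves:
    - [[0.57,-0.08,-0.2],-3,0]
    - [[0.57,-0.08,-0.2],-3,0]
    - [[0.57,-0.08,0],-3,0]
    - [[0.57,-0.08,0],-3,0]

```text
time_s: 12.98
tcp_pos: [0.571, -0.0705, 0.0761]
eef_rot: [180.0, 0.2, -2.7]
contact_force: [-3.9, -2.4, -2.8]
gripper_width: 0.0005
gripper_force: 1.8
```

Request:
jog_arm:
  moves:
    - [[0.38,-0.05,0],-2,0]
    - [[0.38,-0.05,0],-2,0]
    - [[0,0,0],0,0]

```text
time_s: 13.35
tcp_pos: [0.5805, -0.0692, 0.0769]
eef_rot: [-180.0, 0.0, 1.3]
contact_force: [-2.1, -0.1, -2.4]
gripper_width: 0.0006
gripper_force: 1.6
```

```bash
python3 c.py
```

```text
13.4 [-2.9916376   0.48193071 -1.77712626] [ 0.58050417 -0.06917901  0.07698598] [-1.79993150e+02  2.65631168e-02  1.31075081e+00]
r 0.10921457901528006 tcp angle -82.10359077155582
cover 0.62 0.2498068718703359 16.263363631936446
cover 0.58 0.2554932614834041 -16.498452594066343
```

Request:
jog_arm:
  moves:
    - [[0.19,-0.03,0],-1,0]
    - [[0.19,-0.03,0],-1,0]
    - [[0.19,-0.03,0],-1,0]

```text
time_s: 13.82
tcp_pos: [0.5863, -0.0683, 0.0772]
eef_rot: [180.0, 0.0, 4.4]
contact_force: [-4.8, -2.5, -3.0]
gripper_width: 0.0001
gripper_force: 2.1
```

Request:
jog_arm:
  moves:
    - [[0.15,-0.02,0],-0.8,0]

```text
time_s: 13.95
tcp_pos: [0.588, -0.068, 0.0773]
eef_rot: [180.0, 0.0, 5.2]
contact_force: [-3.8, -2.5, -2.6]
gripper_width: 0.0005
gripper_force: 2.1
```

Request:
jog_arm:
  moves:
    - [[0.15,-0.02,0],-0.8,0]

```text
time_s: 14.08
tcp_pos: [0.5907, -0.0673, 0.0778]
eef_rot: [-180.0, -0.1, 6.0]
contact_force: [-0.8, -0.0, -1.4]
gripper_width: 0.0006
gripper_force: 0.6
```

Request:
jog_arm:
  moves:
    - [[0.1,0,0],0,0]
    - [[0,0,0],0,0]

```text
time_s: 14.32
tcp_pos: [0.5916, -0.0671, 0.0779]
eef_rot: [-180.0, -0.1, 6.0]
contact_force: [0.8, 0.6, 0.7]
gripper_width: 0.0005
gripper_force: 0.0
```

Request:
jog_arm:
  moves:
    - [[0.1,0,0],0,0]
    - [[0,0,0],0,0]

```text
time_s: 14.58
tcp_pos: [0.5918, -0.0672, 0.0775]
eef_rot: [180.0, -0.1, 5.9]
contact_force: [0.6, 0.1, -0.3]
gripper_width: 0.0002
gripper_force: 0.0
```

Request:
jog_arm:
  moves:
    - [[0.1,0,0],0,0]
    - [[0,0,0],0,0]

```text
time_s: 14.82
tcp_pos: [0.5923, -0.0672, 0.0773]
eef_rot: [180.0, 0.0, 5.9]
contact_force: [-1.3, 1.3, 0.5]
gripper_width: 0.0003
gripper_force: 0.4
```

Request:
jog_arm:
  moves:
    - [[0.1,0,0],0,0]
    - [[0,0,0],0,0]

```text
time_s: 15.08
tcp_pos: [0.5926, -0.0672, 0.0771]
eef_rot: [-180.0, 0.1, 5.9]
contact_force: [-4.9, 1.2, 2.7]
gripper_width: 0.0005
gripper_force: 2.2
```

Request:
jog_arm:
  moves:
    - [[0.15,0,0],0,0]
    - [[0,0,0],0,0]

```text
time_s: 15.32
tcp_pos: [0.5927, -0.0673, 0.077]
eef_rot: [-180.0, 0.2, 5.9]
contact_force: [-9.7, 1.2, 6.1]
gripper_width: 0.0005
gripper_force: 4.2
```

```bash
python3 c.py
```

```text
15.375 [-8.58857734  0.81425214  5.38931962] [ 0.59271625 -0.06725668  0.07697363] [-179.99813908    0.20782241    5.92768443]
r 0.10968685247786225 tcp angle -75.63330343110981
cover 0.74 0.24955091096109097 -16.120740289401922
cover 0.71 0.24254547446957994 15.973936204682687
```

Request:
jog_arm:
  moves:
    - [[-0.5,0,0],0,0]
    - [[-0.4,0,0],0,0]
    - [[0,0,-2],0,0]
    - [[0,0,-4],0,0]
    - [[0,0,-5],0,0]
    - [[0,5,-3],0,0]
    - [[0,6,0],0,0]
    - [[0,6,0],0,0]
    - [[0,6,0],0,0]
    - [[0,6,0],0,0]
    - [[0,6,0],0,0]
    - [[0,0,0],0,0]

```text
time_s: 16.92
tcp_pos: [0.6213, -0.4203, 0.2153]
eef_rot: [-180.0, 0.1, 5.7]
contact_force: [-0.4, 0.8, -0.8]
gripper_width: 0.0004
gripper_force: 0.0
```

```bash
cat > v.py <<'E'
from h import *
s=get_state();print(s["time_s"],s["contact_force"],s["tcp_pos"],s["eef_rot"])
hub=np.array([.5655,.039])
t=capture("top");q=capture("scene");P=[]
for c,n in((t,"t"),(q,"s")):
    cv2.imwrite(f"/tmp/{n}.png",c["pixels"])
    for r in regions_of(c,"cover_back")[:5]:
        w=world(c,r["pixel"],.09)[:2]-hub;print(n,"cover",r["confidence"],np.hypot(*w),np.degrees(np.arctan2(w[1],w[0])))
    # black head: dark blob near the predicted plunger position
    a=np.radians(-143.8+60);pw=np.r_[hub+.11*np.array([np.cos(a),np.sin(a)]),.094]
    Ti=np.linalg.inv(c["world_from_camera"]);k=c["mtx"]@(Ti[:3,:3]@pw+Ti[:3,3]);u=k[:2]/k[2]
    g=cv2.cvtColor(c["pixels"],cv2.COLOR_BGR2GRAY);x,y=u.astype(int)
    m=(g[y-14:y+15,x-14:x+15]<55).astype(np.uint8)
    N,L,st,ce=cv2.connectedComponentsWithStats(m)
    for i in range(1,N):
        if st[i,4]>20:
            px=ce[i]+[x-14,y-14];w=world(c,px,.094)[:2]-hub
            print(n,"head",u,px,st[i],np.hypot(*w),np.degrees(np.arctan2(w[1],w[0])))
E
python3 v.py
```

```text
16.925 [-0.37194185  0.84873652 -0.83504847] [ 0.62130911 -0.42029811  0.21525315] [-1.79994233e+02  8.05480185e-02  5.67944772e+00]
t cover 0.84 0.05872747329526923 100.8071191536546
t cover 0.82 0.2543005658646581 -17.281628592163194
t cover 0.66 0.24922240191106226 16.521339019803712
t head [354.15596162 246.28517319] [352.60526316 245.06578947] [ 8  9 10  9 76] 0.10679151796727236 -81.9861522937681
s cover 0.91 0.3000067897310224 -13.42701473097291
s cover 0.81 0.05944321691986312 90.65826796431924
s cover 0.62 0.3067324908815083 15.0777687388779
s cover 0.37 0.03158358549543373 -22.067283427928476
s head [274.11828158 221.96611041] [276.97368421 221.68421053] [10 13 13  8 38] 0.10411324994296385 -84.28010845181593
```

```bash
python3 - <<'E'
from h import *
t=capture("top");q=capture("scene")
def blob(im,x,y):
    g=cv2.cvtColor(im,cv2.COLOR_BGR2GRAY)[y-14:y+15,x-14:x+15];N,L,st,ce=cv2.connectedComponentsWithStats((g<60).astype(np.uint8))
    c=[i for i in range(1,N) if st[i,4]>15];i=min(c,key=lambda i:np.hypot(*(ce[i]-14)));print(st[i]);return ce[i]+[x-14,y-14]
def tri(a,b):
    Pm=[c["mtx"]@np.linalg.inv(c["world_from_camera"])[:3] for c in(t,q)]
    X=cv2.triangulatePoints(Pm[0],Pm[1],a.reshape(2,1),b.reshape(2,1));return (X[:3]/X[3]).ravel()
i1,i2=cv2.imread("pics/top1.png"),cv2.imread("pics/scene1.png")
print(tri(blob(i1,336,289),blob(i2,304,190)))
print(tri(blob(t["pixels"],353,245),blob(q["pixels"],277,221)))
def hubz(T,S):
    return None
E
```

```text
[ 9  9 11 11 94]
[  8   9  13  12 122]
[ 0.47646781 -0.0233804   0.0865958 ]
[ 9 10 10 10 81]
[ 7 12 13  9 44]
[ 0.57947397 -0.06467255  0.09786823]
```

```bash
python3 -c "from plant import *;print(close_job())"
```

```text
the job is handed in; nothing more can be done
None
```

I pressed the plunger, pushed the table about 60° counter-clockwise and handed the job in at about 17 s. It should be locked in the next hole with the plunger up: it stopped dead under a 9.7 N push, and the cameras put the head about 61° round and not sunk, though that height reading is rough.

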